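Pin the swivel mount and press the microscope lens cell home

TASK

Push the thick lock pin from the rack all the way down through the lug of the swivel mount into its base, so that the mount cannot turn. Then turn the knurled lens cell, without lifting it off its spigot, until its hidden keyways drop over the cross pins, and press it fully home against its spring. Finish while holding it pressed home, and leave the slim pin and the other things on the bench where they are.

Things in the scene. Friction and masses are not known exactly. Their poses are not given: they have to be found in the camera images.
- mount: Grey fixed base of the swivel mount, a 116 x 116 mm block 22 mm high with a boss. Origin: on the bench, on the vertical swivel axis; its +x points to the pin hole, 80 mm from the axis. On it turns the aluminium swivel: a plate of 46 mm radius with a lug 44 mm wide reaching 102 mm from the axis, both 24 to 34 mm above the bench.
- seat (a point): Centre of the swivel's round seat (30 mm radius), on the axis, 52 mm above the bench. A 30 mm steel spigot rises from it to 86 mm, inside the lens cell. Four cross pins, 5 mm thick, stick out of the spigot at 90 degrees to one another to 21 mm from the axis, tops 61 mm above the bench. They are rigid with the swivel, but which way they point is unknown: it varies and the cell hides it.
- cell_top (a point): Centre of the lens cell's top, 36 mm above its underside: 97 mm above the bench while the cell stands on the cross pins. A turn of at most 1.3 rad either way brings the keyways over the pins; the cell then drops 4.5 mm freely onto a spring plate and must be pushed 4.5 mm more, with 5 to 9 N, to the seat (top 88 mm above the bench). Let go, it springs back up.
- base_hole (a point): Mouth of the vertical 12 mm hole through the boss of the base, on its upper face, 22 mm above the bench.
- lug_hole (a point): Mouth of the vertical 12 mm hole through the lug of the swivel, on the lug's upper face, 34 mm above the bench. The lug is 10 mm thick and 2 mm above the base; at the start its hole lies over that of the base within 1 mm.
- swivel (a joint): Angle of the swivel on its base (rad), 0 with the lug's hole over the base's hole, positive counterclockwise from above. It turns almost freely (0.015 N m) until it is pinned, and would turn along with the lens cell. It should stay within 0.06.
- lens_cell: Knurled dark metal lens cell: closed round collar, 54 mm diameter, 36 mm high, 0.12 to 0.2 kg. Origin: centre of its underside, z up. It starts on the spigot, standing on the cross pins, underside 61 mm above the bench (home: 52). Inside, out of sight, four keyways 9 mm wide at 90 degrees, open below, fit over the cross pins with 0.1 rad play each way.
- lock_pin: Thick steel lock pin, to be used, upright, 72 mm long. Origin: centre of its lower tip, z up. From the tip: shank 10 mm thick, chamfered, 30 mm long; flange 20 mm wide, 4 mm thick; round grip 16 mm thick, 38 mm long. It starts in one hole of the rack, flange on the rack's top, tip 6 mm above the bench. Home: flange on the lug, tip 4 mm above the bench.
- slim_pin: The slim steel pin, not to be used: as the lock pin, but with a shank of 7 mm and a grip of 9 mm diameter. It stands in the other hole of the rack. Origin: centre of its lower tip.
- pin_rack: Fixed grey plastic block with two vertical 13 mm holes for pins, 46 x 116 mm, 36 mm high. Origin: centre of its underside; the holes are 32 mm from it along its own +y and -y.
- screwdriver: Bystander: screwdriver, 170 mm, lying on the bench. Origin midway along it. Leave alone.
- flux_jar: Bystander: white jar with black lid, 48 mm diameter, 45 mm high. Origin under its centre. Leave alone.
- spray_bottle: Bystander: clear bottle, 54 mm diameter, 130 mm high. Origin under its centre. Leave alone.
- multimeter: Bystander: blue multimeter lying on its back, 165 x 82 x 40 mm. Origin under its centre. Leave alone.
- laptop_board: Bystander: blue circuit board with a fan, 110 x 230 x 18 mm. Origin under its centre. Leave alone.
- parts_tray: Bystander: dark wooden divided tray, 120 x 170 x 35 mm. Origin under its centre. Leave alone.
- solder_spool: Bystander: metal spool, 54 mm diameter, 45 mm high. Origin under its centre. Leave alone.
Things that resemble listed ones, but are neither listed nor needed, are in the scene too. What is shaped like the lens_cell but orange is not meant.

How it is judged:
By the outcome, as a careful person would: the job done as asked, in the order asked, and still so for the second after the job is handed in, while the arm keeps its last pose, push and grip.
It also fails if it takes over 64 s, if anything falls off the work surface, if the arm or the gripper's body presses on something with over 40 N, if the wrist force passes 120 N, or if a joint passes its speed limit or range.

ROBOT

A 6-joint arm with a two-finger parallel gripper is mounted at the origin on the work surface. World frame = base frame: x ahead of the robot, y to its left, z up, the work surface at z = 0. Lengths are in mm, angles in rad, forces in N, time in s.
With the tool pointing down it reaches from about 275 to 750 mm from the base axis. Payload 10.2 kg.
Tool frame: the origin (TCP) lies midway between the tips of the shut fingers; the grasp point (between the pads) lies 19 mm behind it; z points along the fingers, y is the direction in which the jaws open and shut (so a half turn about z gives the same grasp; the last joint's range is limited). The gripper opens to 85 mm and grips with 20 to 120 N. Pads are 22 mm wide; open, the fingers measure 114 mm over their backs; the gripper's body (76 mm by 85 mm) begins 54 mm behind the grasp point. The pads swing forward as they close: fully open they stand 13 mm farther back than shut.
Start: joints at [-1.566, 0.313, 1.498, -0, 1.331, -0.223], TCP at [118.55, -511.446, 231.294] pointing down, gripper open.
Joint ranges: [-2.94, 2.94], [-0.97, 2.17], [0.19, 2.56], [-1.23, 4.37], [0.02, 3.11], [-2.88, 2.88]. Speed limits (rad/s): [2.39, 2.39, 3.01, 3.14, 3.14, 3.14].

INTERFACE

Orientations are given as a unit quaternion [w, x, y, z].
In Python, from rig import sense, capture, finish_job, search_frame, trace gives the robot as it stands.
- The arm moves only by the tool arm_command, never from a script. Its argument "steps" is one flat list of numbers, 5 for each row, row after row: the shift along the world's x, y, z in units of 50 mm (1.0 is 50 mm), then the turn about the world's z in units of 5 degrees (1.0 is 5 degrees), then the opening in per cent of the stroke, from 0 (shut) to 100 (fully open). In form: [dx, dy, dz, twist, fingers, dx, dy, dz, twist, fingers, ...]. A call has 1 to 5 rows; each row shifts and turns the commanded pose from where the row before left it; what a row does not reach is not made up. A row lasts 1/8 s, in which the tool goes at most 62.5 mm and 10.7 degrees, less where a joint would pass 70% of its speed; a pose out of reach is approached as far as the arm can. A call is refused whole if a number of a shift passes 1 or a number of a turn 1, either way. A call with a gripper value outside its range is refused whole. The fingers move at their own pace and stop on an object; "grip_force" is the grip in N (left out, the last holds). Time passes only in rows, so rows that do not move let the fingers close. It gives the time, the measured TCP pose, the force and the opening at its end, in the units of the state.
- sense(): the state, without advancing time (a new reading comes with each control period).
- capture(name): name is "side" or "top" or "wrist"; returns a dict with "frame" (420x560x3 uint8, blue, green, red), "fov_y" (degrees; the focal length in pixels is half the picture's height over the tangent of half this angle, whatever the lens; pixels are square), "cx", "cy" (the principal point, pixels), "extrinsics" (4x4, takes a point from world to camera coordinates). Camera axes: x right, y down, z forward; pixel columns grow to the right and rows downward; lengths in mm; the calibration is good to about 2 mm. A picture is of the moment at which its call begins. There is no depth.
- finish_job(): hands the job in, once; it reports no verdict.
Trained networks look in a picture, given as the dict that the camera call returned (one of the last four; its "shot" number tells which), for a name from the list of things; names that differ only in an ending like _2 or _b are one class to them, and where a whole thing is asked for, a point or a joint stands for the part that bears it (a point fixed in the world has none). Each returns a list of dicts, best first, with "score" (0 to 1); they miss things now and then, are a little off and sometimes report something else, mostly with a low value. They report only what shows in the picture. A call takes as long as a camera call. They do not tell look-alikes from the thing itself.
- search_frame(picture, target): "point" ([x, y, z] in mm, in world coordinates, good to about 4 mm: the middle of the surface that is visible of it).
- trace(picture, target): "mask" (420x560 bool, what is visible of it).
The state is a dict: "time_s": time; "joints": joint angles; "dq": joint speeds; "tau": joint torques, N m; "eef_pos": TCP position; "ee_rot": TCP orientation; "force": force on the tool from outside, world axes, zero at the start; "wrist_torque": the same for the moment, N m; "grip_width": opening from 0.0 (shut) to 1.0 (fully open).
Only numpy, scipy, OpenCV 4.12 (cv2) and the standard library are available. Lean on these libraries where they do the work, as an engineer would, in place of code of your own. Each camera call takes 0.05 s, during which the arm holds its last target. There are 200 camera calls.

## Working session

There is one attempt and no reset: what is moved stays moved. The work goes in short steps, Python scripts to look and compute and a tool call to move; the robot and the scene stay as the last step left them, time stands still between calls to the robot, and variables do not carry over. Pictures are saved under pics/ and viewed, on a budget of 10 in all, crops included, one or two more only if the job needs it, and the job is handed in when it is done.

Besides the shell and the picture viewer there is one more tool, called after "Call:" in YAML: its name, and indented under it one key for each argument. arm_command: Moves the arm, as the interface text tells. Its arguments: {"type":"object","properties":{"steps":{"type":"array"},"grip_force":{"type":"number"}},"required":["steps"]}

```bash
mkdir -p pics
cat > h.py <<'E'
import numpy as np, cv2
from rig import *
def K(p):
    f=p["frame"].shape[0]/2/np.tan(np.radians(p["fov_y"])/2); return f
def proj(p,X):
    X=np.atleast_2d(X).astype(float); E=np.array(p["extrinsics"]); c=X@E[:3,:3].T+E[:3,3]
    return c[:,:2]/c[:,2:]*K(p)+[p["cx"],p["cy"]]
def back(p,uv,z):
    E=np.array(p["extrinsics"]); R=E[:3,:3]; o=-R.T@E[:3,3]
    d=R.T@np.array([(uv[0]-p["cx"])/K(p),(uv[1]-p["cy"])/K(p),1]); return o+d*(z-o[2])/d[2]
E
python3 - <<'E'
from h import *
np.set_printoptions(precision=1,suppress=True)
print(sense())
ims=[]
for n in ("top","side"):
    p=capture(n); ims.append(p["frame"]); print(n,p["cx"],p["cy"],p["fov_y"])
    for t in ("mount","lens_cell","cell_top","lock_pin","slim_pin","pin_rack","lug_hole","swivel","spray_bottle","multimeter"):
        for r in search_frame(p,t)[:3]:
            print(t,np.array(r["point"]),round(r["score"],2),proj(p,r["point"])[0])
cv2.imwrite("pics/a.png",ims[0]); cv2.imwrite("pics/b.png",ims[1])
E
```

```text
{'time_s': 0.0, 'joints': array([-1.6,  0.3,  1.5,  0. ,  1.3, -0.2]), 'dq': array([ 0., -0., -0.,  0., -0.,  0.]), 'tau': array([  0. , -41.2, -26. ,  -0. ,   0. ,   0. ]), 'eef_pos': array([ 118.6, -511.2,  230.7]), 'ee_rot': array([-0. ,  1. ,  0.1,  0. ]), 'force': array([-0.3, -0.2,  0. ]), 'wrist_torque': array([ 0., -0., -0.]), 'grip_width': 0.9965227524222691}
top 276.9005115026105 208.14540326255283 57.46179079294067
mount [591.5 -32.4  30.6] 0.84 [278.4 202.1]
lens_cell [581.7 -51.5  98. ] 0.77 [286.2 203.4]
lens_cell [ 588.2 -178.5   34.7] 0.65 [329.7 202.8]
cell_top [ 588.7 -176.2   31.4] 0.6 [328.8 202.8]
cell_top [577.5 -49.1  93. ] 0.58 [285.2 205.2]
cell_top [369.9 402.5  44.3] 0.38 [121.  282.9]
lock_pin [446.3 309.3  76.1] 0.38 [152.1 255.2]
slim_pin [468.2 247.4  39. ] 0.37 [178.6 246.5]
slim_pin [587.6 -33.   32.3] 0.25 [278.6 203.4]
pin_rack [463.9 280.7  34.7] 0.79 [167.  248.1]
lug_hole [590.8 -25.8  31.6] 0.85 [276.1 202.4]
lug_hole [578.8 -52.6  93.4] 0.16 [286.5 204.7]
swivel [587.6 -24.5  33.1] 0.9 [275.7 203.4]
spray_bottle [ 699.5 -338.6   86.4] 0.68 [390
[... 169 characters left out ...]
357861115
mount [577.4 -17.7  28.9] 0.94 [282.4 232.1]
lens_cell [580.9 -36.5  91.9] 0.89 [283.8 209. ]
lens_cell [ 581.7 -176.9   38. ] 0.74 [298.6 199.5]
cell_top [ 581.7 -178.3   35.2] 0.72 [298.7 200. ]
cell_top [583.8 -38.2  94.5] 0.56 [283.  207.7]
lock_pin [446.7 315.4  61.9] 0.54 [289.4 329.9]
slim_pin [579.9 -14.6  24.5] 0.27 [281.2 233.9]
pin_rack [457.6 307.7  33.4] 0.77 [285.2 335. ]
lug_hole [587.1 -21.6  29.5] 0.68 [279.6 230.4]
swivel [573.7 -13.8  23.8] 0.6 [283.2 234.7]
swivel [587.6 -23.1  34.8] 0.59 [279.6 228.5]
spray_bottle [ 702.  -330.5   63.1] 0.89 [278.4 163.4]
spray_bottle [ 515.1 -429.5   35.4] 0.19 [338.7 166.9]
multimeter [ 515.6 -428.    34.9] 0.58 [338.5 167.2]
```

View pics/a.png

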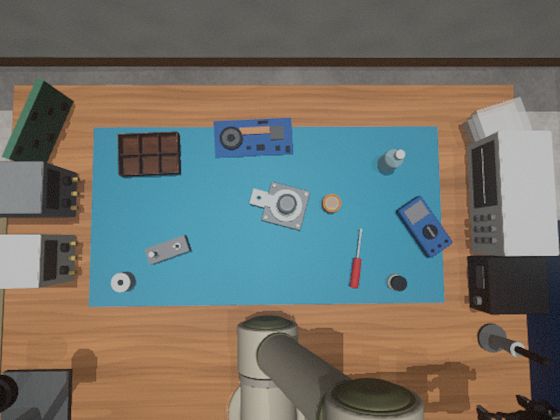

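View pics/b.png

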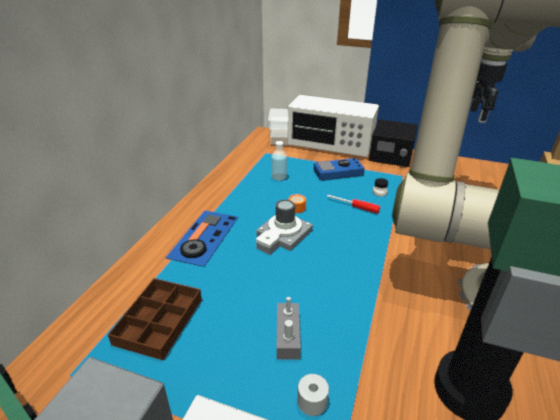

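Top view: mount with the dark cell at (286,203), its lug pointing left to (258,198); rack at (167,249) with pins at (152,255) and (178,246). The side view shows the thicker pin nearer the camera at (289,328). I'll move over to the rack for a wrist view, passing the mount.

Call:
arm_command:
  steps: [0.8,0.85,0.2,0,100,0.8,0.85,0.2,0,100,0.8,0.85,0.2,0,100,0.8,0.85,0.2,0,100,0.8,0.85,0.2,0,100]

```text
time_s: 1.72
eef_pos: [319.5, -297.4, 281.8]
ee_rot: [0.0, 0.994, 0.113, 0.0]
force: [1.2, -1.1, 0.2]
grip_width: 1.0
```

Call:
arm_command:
  steps: [0.8,0.85,0,0,100,0.8,0.85,0,0,100,0.6,0.9,0,0,100,0.5,1,0,0,100,0,0.5,0,0,100]

```text
time_s: 2.35
eef_pos: [454.4, -91.6, 281.2]
ee_rot: [-0.0, 0.993, 0.115, 0.0]
force: [0.1, 0.3, -0.1]
grip_width: 1.001
```

```bash
cat > look.py <<'E'
from h import *
import sys
np.set_printoptions(precision=1,suppress=True)
def look(names,out,cams=("wrist",)):
    s=sense(); print(s["time_s"],s["eef_pos"],np.round(s["ee_rot"],3),np.round(s["joints"],2))
    for c in cams:
        p=capture(c); E=np.array(p["extrinsics"]); print(c,"cam at",-E[:3,:3].T@E[:3,3],"fwd",E[2,:3],"right",E[0,:3])
        for t in names:
            for r in search_frame(p,t)[:2]: print(t,np.array(r["point"]),round(r["score"],2),proj(p,r["point"])[0])
        cv2.imwrite("pics/%s_%s.png"%(out,c),p["frame"]); np.savez("pics/%s_%s.npz"%(out,c),**p)
look(sys.argv[2].split(","),sys.argv[1])
E
python3 look.py m1 mount,lens_cell,cell_top,lug_hole,seat
```

```text
2.35 [454.4 -91.6 281.2] [-0.   1.   0.1  0. ] [-0.5  0.1  1.6  0.   1.4  0.9]
wrist cam at [519.8 -76.  423.6] fwd [-0.3 -0.1 -1. ] right [ 0.2 -1.  -0. ]
mount [587.2 -33.9  30.2] 0.93 [255.4  59.1]
lens_cell [ 587.2 -179.    38.9] 0.85 [379.5  89.3]
lens_cell [580.3 -53.3  95. ] 0.7 [269.2  57.7]
cell_top [ 586.5 -180.    33.9] 0.94 [378.8  90.7]
cell_top [583.9 -49.5  90.8] 0.7 [266.2  53.6]
lug_hole [591.  -12.   34.8] 0.61 [236.6  49.7]
seat [585.8 -14.1  39.8] 0.97 [237.   54.2]
```

Call:
arm_command:
  steps: [0,1,0,0,100,0,1,0,0,100,0,1,0,0,100,0,1,0,0,100,0,1,0,0,100]

```text
time_s: 3.28
eef_pos: [453.8, 156.6, 281.4]
ee_rot: [0.0, 0.994, 0.113, 0.0]
force: [0.5, 0.1, -0.3]
grip_width: 0.998
```

Call:
arm_command:
  steps: [0,1,0,0,100,-0.1,0.8,0,0,100,0,0,0,0,100]

```text
time_s: 3.65
eef_pos: [448.6, 247.1, 281.0]
ee_rot: [-0.0, 0.993, 0.115, -0.0]
force: [0.7, -0.5, -0.1]
grip_width: 0.997
```

```bash
python3 look.py r1 lock_pin,slim_pin,pin_rack
```

```text
3.65 [448.6 247.1 281. ] [-0.   1.   0.1 -0. ] [0.3 0.2 1.4 0.  1.4 1.6]
wrist cam at [514.1 262.7 423.4] fwd [-0.3 -0.1 -1. ] right [ 0.2 -1.  -0. ]
lock_pin [451.9 311.2  77.1] 0.73 [221.9 174.3]
slim_pin [471.6 254.7  40.2] 0.74 [276.3 164.7]
pin_rack [464.6 283.   37.1] 0.6 [252.3 164.7]
```

View pics/r1_wrist.png

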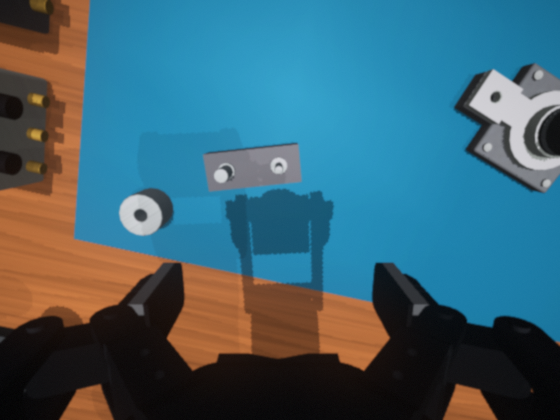

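Wrist view: thick pin top at (221,175), slim pin at (279,165), lug hole at (495,97), cell near (556,130); (141,215) is the solder spool.

Run:
```python
from h import *
np.set_printoptions(precision=1,suppress=True)
p=capture("wrist")
for t in ("lock_pin","slim_pin","pin_rack"):
    for r in trace(p,t)[:1]:
        m=r["mask"]; ys,xs=np.where(m); print(t,r["score"],m.sum(),xs.min(),xs.max(),ys.min(),ys.max(),xs.mean(),ys.mean())
g=cv2.resize(p["frame"][130:210,180:320],None,fx=5,fy=5,interpolation=cv2.INTER_CUBIC)
a=np.load("pics/r1_wrist.npz")["frame"][60:200,440:560]; a=cv2.resize(a,None,fx=3,fy=3)
c=np.zeros((820,700,3),np.uint8); c[:400,:700]=g; c[400:,:360]=a
cv2.imwrite("pics/c.png",c[:820])
for px,z in (((221,175),78),((226,171),40),((279,165),78),((279,165),40),((495,97),34)): print(px,z,back(p,px,z))
```

```text
slim_pin 0.73 213 268 284 158 174 275.92957746478874 165.52582159624413
pin_rack 0.88 3148 200 298 143 191 250.7217280813215 166.68360864040662
(221, 175) 78 [451.8 309.6  78. ]
(226, 171) 40 [451.1 310.   40. ]
(279, 165) 78 [476.7 250.1  78. ]
(279, 165) 40 [472.5 248.9  40. ]
(495, 97) 34 [604.4  22.   34. ]
```

View pics/c.png

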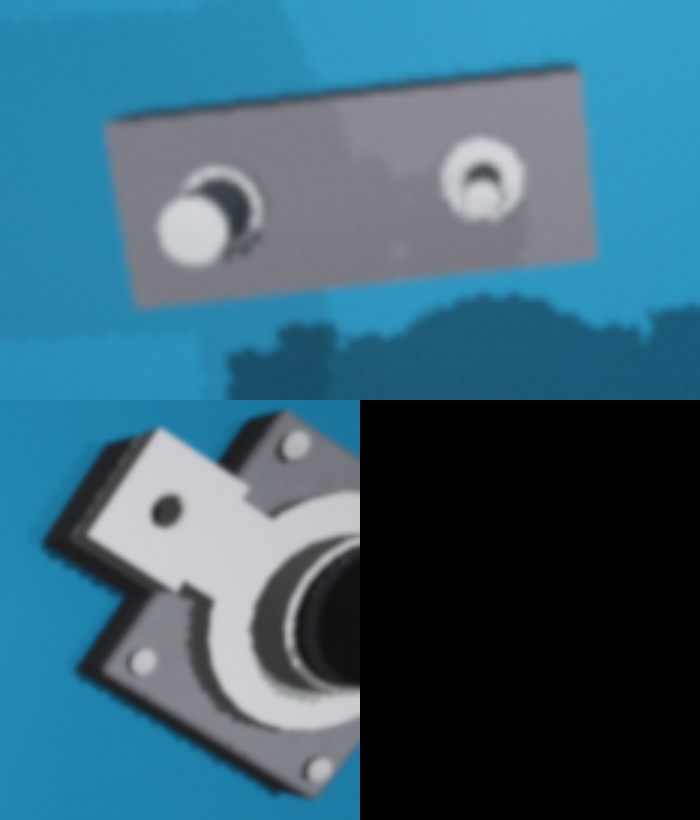

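The crop confirms the thick pin's top at wrist pixel (218.6,176), i.e. about (451,312), and a clear lug hole. I'll grasp the pin.

Call:
arm_command:
  steps: [0.05,0.65,-0.5,0,45,0,0.65,-0.8,0,45,0,0,-1,0,45,0,0,-1,0,45,0,0,0,0,45]

```text
time_s: 4.68
eef_pos: [449.6, 310.1, 113.8]
ee_rot: [0.001, 0.994, 0.113, -0.003]
force: [0.8, 0.7, 0.9]
grip_width: 0.449
```

```bash
python3 look.py r2 lock_pin
```

```text
4.675 [449.6 310.1 113.8] [ 0.   1.   0.1 -0. ] [ 0.4  0.5  1.6 -0.   1.1  1.7]
wrist cam at [516.  325.9 255.8] fwd [-0.3 -0.1 -1. ] right [ 0.2 -1.   0. ]
lock_pin [453.2 312.6  74.9] 0.7 [275.6 235.4]
```

View pics/r2_wrist.png

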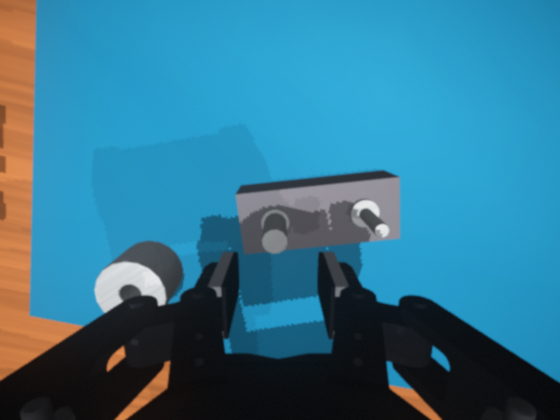

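Pin top at (274,240), between the fingers (columns 238–318); spool and slim pin are clear. I'll descend and close.

Call:
arm_command:
  steps: [0.06,0.05,-0.6,0,45,0,0,-0.74,0,45,0,0,0,0,0,0,0,0,0,0,0,0,0,0,0]
  grip_force: 60

```text
time_s: 5.4
eef_pos: [455.0, 313.9, 51.3]
ee_rot: [-0.0, 0.994, 0.114, 0.002]
force: [0.3, 0.5, -0.8]
grip_width: 0.167
```

Call:
arm_command:
  steps: [0,0,0,0,0,0,0,0,0,0,0,0,0.3,0,0,0,0,0.6,0,0,0,0,0.6,0,0]

```text
time_s: 6.02
eef_pos: [454.0, 313.6, 126.2]
ee_rot: [-0.0, 0.994, 0.114, 0.0]
force: [0.8, -0.1, -0.8]
grip_width: 0.161
```

Call:
arm_command:
  steps: [0.2,-0.4,0.8,0,0,0.2,-0.9,0.2,0,0,0.5,-1,0,0,0,0.5,-1,0,0,0,0.5,-1,0,0,0]

```text
time_s: 6.65
eef_pos: [549.7, 96.9, 175.6]
ee_rot: [0.0, 0.994, 0.114, 0.001]
force: [0.7, 0.1, -1.4]
grip_width: 0.165
```

```bash
python3 look.py m2 lock_pin,lug_hole,lens_cell,mount,seat,cell_top
```

```text
6.65 [549.7  96.9 175.6] [0.  1.  0.1 0. ] [-0.   0.4  1.5  0.   1.2  1.3]
wrist cam at [615.  112.4 318.1] fwd [-0.3 -0.1 -1. ] right [ 0.2 -1.   0. ]
lock_pin [554.   99.5 195.9] 0.56 [274.9 280.1]
lug_hole [599.6 -16.7  31.8] 0.88 [412.  178.2]
lens_cell [ 585.1 -159.5   24.4] 0.88 [543.4 224.5]
lens_cell [586.  -45.5  96.3] 0.78 [479.5 218.7]
mount [599.7 -17.5  33.4] 0.91 [413.6 178.6]
mount [549.1  96.5 195.7] 0.43 [279.2 291.4]
seat [597.  -19.8  37.8] 0.8 [417.1 182.9]
seat [472.9 246.9  53.3] 0.57 [ 96.1 252.8]
cell_top [586.5 -40.1  89.7] 0.88 [467.5 214.1]
cell_top [ 584.8 -161.3   20.5] 0.65 [541.7 224. ]
```

View pics/m2_wrist.png

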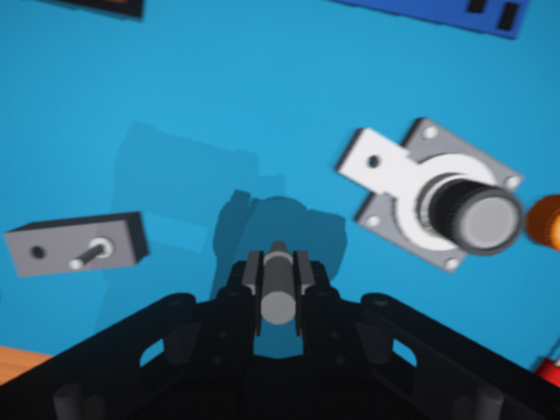

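Pin held upright: its top at (278,306), tip about (278,246); lug hole at (374,161), cell top at (489,222).

```bash
cat > hole.py <<'E'
from h import *
import sys
np.set_printoptions(precision=1,suppress=True)
def hole(p,u,v,r=14):
    g=cv2.cvtColor(p["frame"],cv2.COLOR_BGR2GRAY)
    c=g[v-r:v+r+1,u-r:u+r+1]; t=(float(c.min())+float(np.percentile(c,80)))/2
    n,l,st,ce=cv2.connectedComponentsWithStats((c<t).astype(np.uint8))
    k=min(range(1,n),key=lambda i:np.hypot(*(ce[i]-r))+ (0 if st[i,4]>15 else 99))
    return ce[k]+[u-r,v-r],st[k]
if __name__=="__main__":
    p=np.load(sys.argv[1]); p={k:p[k] if p[k].shape else p[k].item() for k in p}
    c,st=hole(p,int(sys.argv[2]),int(sys.argv[3])); print("hole px",c,st,back(p,c,34))
    for q,z in (((489,222),97),((278,306),202),((278,246),130)): print(q,z,back(p,q,z))
E
python3 hole.py pics/m2_wrist.npz 374 161
```

```text
hole px [373.2 161.3] [  8   9  11  12 103] [606.3  23.1  34. ]
(489, 222) 97 [585.3 -52.8  97. ]
(278, 306) 202 [545.9  96.3 202. ]
(278, 246) 130 [544.7  96.  130. ]
```

Call:
arm_command:
  steps: [0.1,-0.12,0,1,0,0.1,-0.12,0,1,0,0.1,-0.12,0,1,0,0.1,-0.12,0,1,0,0.1,-0.12,0,1,0]

```text
time_s: 7.62
eef_pos: [573.8, 69.7, 174.6]
ee_rot: [-0.0, 0.945, 0.328, 0.0]
force: [0.2, -0.8, -0.5]
grip_width: 0.166
```

Call:
arm_command:
  steps: [0.1,-0.12,-0.1,1,0,0.1,-0.12,-0.1,1,0,0.1,-0.12,-0.1,1,0,0.1,-0.12,-0.1,1,0,0.1,-0.12,-0.1,1,0]

```text
time_s: 8.25
eef_pos: [598.9, 39.7, 149.4]
ee_rot: [-0.0, 0.851, 0.525, 0.0]
force: [-0.9, 0.0, -0.3]
grip_width: 0.163
```

Call:
arm_command:
  steps: [0.08,-0.1,-0.3,1,0,0.07,-0.1,-0.3,1,0,0,0,-0.3,0,0,0,0,-0.1,0,0,0,0,0,0,0]

```text
time_s: 8.88
eef_pos: [606.4, 29.0, 99.4]
ee_rot: [-0.0, 0.804, 0.595, -0.0]
force: [0.0, -0.5, 0.1]
grip_width: 0.163
```

```bash
python3 look.py m3 lug_hole,lock_pin,cell_top,lens_cell
python3 - <<'E'
import cv2;f=cv2.imread("pics/m3_wrist.png");cv2.imwrite("pics/m3c.png",cv2.resize(f[150:420,130:430],None,fx=2,fy=2,interpolation=cv2.INTER_CUBIC))
E
```

```text
8.875 [606.4  29.   99.4] [-0.   0.8  0.6 -0. ] [-0.1  0.6  1.4  0.   1.1  0.1]
wrist cam at [626.5  93.2 241.7] fwd [-0.1 -0.3 -1. ] right [ 1.  -0.3 -0. ]
lug_hole [609.9  35.3  34.4] 0.85 [279.5 219.1]
lock_pin [607.1  31.5 121. ] 0.83 [276.6 286.4]
cell_top [589.  -24.   72.6] 0.85 [275.3 333.8]
lens_cell [588.8 -26.6  78.7] 0.81 [276.1 343.8]
```

View pics/m3c.png

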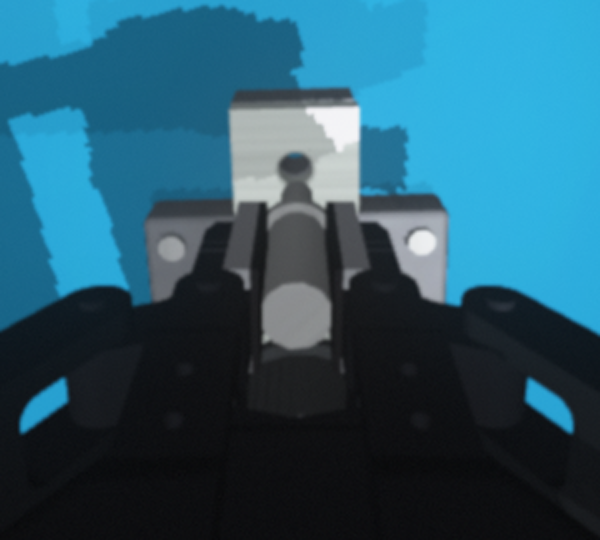

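Looking from the lug's outer end: lug hole at crop (296,167) → full (278,233.7), pin top at crop (296,315) → (278,307.5), tip just in front of the hole's near edge.

Run:
```python
from h import *
np.set_printoptions(precision=1,suppress=True)
p=np.load("pics/m3_wrist.npz"); p={k:p[k] if p[k].shape else p[k].item() for k in p}
g=cv2.cvtColor(p["frame"],cv2.COLOR_BGR2GRAY); print(g[222:250:1,278]); print(g[233,264:294])
for q,z in (((278,307.5),126.5),((278,307.5),124),((278.2,233.7),34)): print(q,z,back(p,q,z))
E=np.array(p["extrinsics"]);R=E[:3,:3]
a=back(p,(278,307.5),126.5)
print(proj(p,[a[0],a[1],54.5]))
c=back(p,(278.2,233.7),34)
th=np.linspace(0,2*np.pi,36)
pts=proj(p,np.c_[c[0]+6*np.cos(th),c[1]+6*np.sin(th),34+0*th]);print(pts.min(0),pts.max(0))
for dz in(54.5,56): 
  pts=proj(p,np.c_[a[0]+4*np.cos(th),a[1]+4*np.sin(th),dz+0*th]);print(pts.min(0),pts.max(0))
```

```text
[184 184 178 157 120  91  76  65  63  63  63  64  64  65  74  87  98 101
  93  84  82  83  82  82  84  84  84  84]
[179 179 176 168 144 108  76  63  60  59  61  62  62  63  64  63  63  65
  66  75  87 109 150 181 200 207 207 208 207 208]
(278, 307.5) 126.5 [605.7  25.  126.5]
(278, 307.5) 124 [605.3  23.5 124. ]
(278.2, 233.7) 34 [606.   25.3  34. ]
[[278.  244.9]]
[269.5 225.4] [286.8 241.8]
[271.7 238.9] [284.3 250.8]
[271.6 239.7] [284.4 251.7]
```

Pin axis (605.7,25.0) and hole (605.5,25.4) agree to within a millimetre. I'll go down gently.

Call:
arm_command:
  steps: [0,0,-0.2,0,0,0,0,-0.1,0,0,0,0,-0.06,0,0,0,0,-0.06,0,0]

```text
time_s: 9.62
eef_pos: [606.6, 28.5, 78.1]
ee_rot: [0.0, 0.804, 0.595, 0.0]
force: [-0.2, -0.6, -0.4]
grip_width: 0.168
```

Call:
arm_command:
  steps: [0,0,-0.06,0,0,0,0,-0.06,0,0,0,0,0,0,0]

```text
time_s: 10.0
eef_pos: [606.5, 28.6, 72.1]
ee_rot: [-0.0, 0.804, 0.595, -0.0]
force: [0.1, -0.2, -0.7]
grip_width: 0.169
```

Call:
arm_command:
  steps: [0,0,-0.08,0,0,0,0,-0.08,0,0,0,0,-0.08,0,0,0,0,0,0,0]

```text
time_s: 10.5
eef_pos: [606.2, 28.7, 59.8]
ee_rot: [-0.0, 0.804, 0.595, -0.0]
force: [-0.6, 0.9, -0.8]
grip_width: 0.164
```

Tip at about 15 mm with no resistance, so it is in the base hole.

Call:
arm_command:
  steps: [0,0,-0.08,0,0,0,0,-0.06,0,0,0,0,-0.06,0,0,0,0,-0.04,0,0,0,0,0,0,0]

```text
time_s: 11.12
eef_pos: [606.6, 28.7, 49.0]
ee_rot: [0.0, 0.804, 0.595, 0.0]
force: [-3.3, 2.7, 6.7]
grip_width: 0.166
```

Call:
arm_command:
  steps: [0,0,-0.04,0,0,0,0,0,0,0]

```text
time_s: 11.38
eef_pos: [606.9, 28.6, 48.8]
ee_rot: [0.001, 0.804, 0.595, 0.0]
force: [-9.0, 2.4, 21.0]
grip_width: 0.166
```

Call:
arm_command:
  steps: [0,0,0.04,0,40,0,0,0,0,40,0,0,0.3,0,45,0,0,0.8,0,45,0,0,0.8,0,45]

```text
time_s: 12.0
eef_pos: [606.6, 28.5, 145.2]
ee_rot: [0.0, 0.804, 0.595, 0.0]
force: [0.8, 0.5, -0.1]
grip_width: 0.448
```

Call:
arm_command:
  steps: [-0.1,-0.3,0.5,0,100,-0.1,-0.3,0.8,0,100,0,0,0.4,0,100,0,0,0,0,100]

```text
time_s: 12.5
eef_pos: [597.1, -1.7, 230.3]
ee_rot: [0.001, 0.804, 0.595, 0.001]
force: [0.5, -0.0, -0.2]
grip_width: 0.998
```

```bash
python3 look.py m4 lug_hole,lock_pin,cell_top,lens_cell,mount
```

```text
12.5 [597.1  -1.7 230.3] [0.  0.8 0.6 0. ] [-0.2  0.5  1.3 -0.   1.4  0.1]
wrist cam at [616.6  62.6 372.7] fwd [-0.1 -0.3 -1. ] right [ 1.  -0.3  0. ]
lug_hole [601.7 -16.9  33.8] 0.63 [284.8 203.4]
lock_pin [606.6  29.2  74.8] 0.83 [276.9 166.3]
cell_top [588.2 -45.4  92.6] 0.98 [281.3 249.8]
cell_top [601.4 -19.5  34.8] 0.66 [285.3 205.9]
lens_cell [584.3 -48.   96.3] 0.9 [278.2 254.8]
lens_cell [ 591.5 -173.9   39.2] 0.87 [314.  327.3]
mount [596.5 -22.7  36. ] 0.62 [281.9 210.1]
```

View pics/m4_wrist.png

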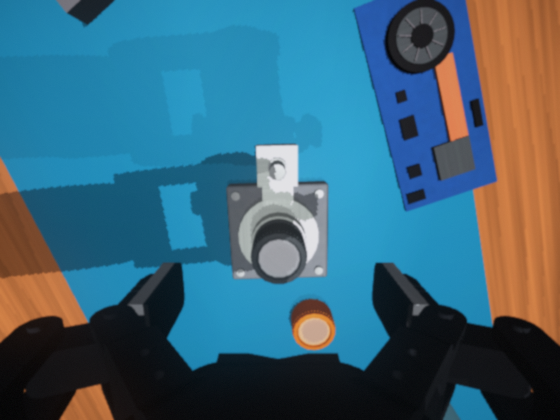

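The pin stands in the lug, flange on the lug at (278,170); the cell's top is centred at about (278.5,257). The orange look-alike is at (314,327).

Run:
```python
from h import *
np.set_printoptions(precision=1,suppress=True)
p=capture("wrist"); r=trace(p,"lens_cell")
for q in r[:2]:
    m=q["mask"]; ys,xs=np.where(m); print(q["score"],m.sum(),xs.min(),xs.max(),ys.min(),ys.max())
f=cv2.cvtColor(p["frame"],cv2.COLOR_BGR2GRAY)
print(f[256,245:315]); print(f[225:290,278])
print(back(p,(278.5,256.5),97)); print(back(p,(276.5,166),76), back(p,(278,174),38))
cc=proj(p,[[583,-53,97]]);th=np.linspace(0,2*np.pi,36)
c=back(p,(278.5,256.5),97);pts=proj(p,np.c_[c[0]+27*np.cos(th),c[1]+27*np.sin(th),97+0*th]);print(pts.min(0),pts.max(0))
```

```text
0.77 1892 293 336 300 351
0.56 2754 252 307 224 285
[134 159 172 176 177 178 169 127  76  59  61  61  61  56  66 101 142 158
 162 162 161 160 161 160 160 160 160 160 160 160 160 159 159 159 160 160
 160 160 159 160 159 159 160 160 160 160 160 159 161 160 160 162 163 166
 168 152 115  82  83  90  91  90  87 118 188 220 225 225 224 214]
[ 42  42  42  42  41  42  42  44  45  52  61  65  65  64  67  91 132 158
 165 163 163 162 162 161 160 160 161 161 161 160 160 159 160 160 160 160
 161 161 161 160 160 159 159 159 159 160 160 160 160 159 159 160 156 129
  84  57  54  58  61  71  99 121 126 124 124]
[583.  -47.6  97. ]
[604.9  30.6  76. ] [602.4  18.   38. ]
[249.5 228.8] [307.5 282.8]
```

Call:
arm_command:
  steps: [-0.13,-0.5,-0.3,0,100,-0.13,-0.5,-0.3,0,100,0,0,-0.9,0,100,0,0,-0.9,0,100,0,0,-0.2,0,100]
  grip_force: 60

```text
time_s: 13.52
eef_pos: [582.2, -51.1, 95.8]
ee_rot: [-0.002, 0.804, 0.595, -0.002]
force: [0.9, -0.3, 0.7]
grip_width: 0.998
```

Call:
arm_command:
  steps: [0,0,-0.4,0,100,0,0,-0.36,0,100,0,0,0,0,100]

```text
time_s: 13.9
eef_pos: [583.3, -51.3, 59.8]
ee_rot: [-0.001, 0.804, 0.595, -0.0]
force: [-0.1, 0.6, 0.5]
grip_width: 1.003
```

Call:
arm_command:
  steps: [0,0,0,0,50,0,0,0,0,50,0,0,0,0,50,0,0,0,0,50,0,0,0,0,50]
  grip_force: 40

```text
time_s: 14.52
eef_pos: [584.4, -51.7, 61.4]
ee_rot: [0.001, 0.804, 0.595, 0.001]
force: [0.7, 0.2, 6.0]
grip_width: 0.627
```

Cell gripped (53 mm), about 6 N downward preload, lateral forces near zero. I'll start turning.

Call:
arm_command:
  steps: [0,0,0,0.8,50,0,0,0,0.8,50,0,0,0,0.8,50,0,0,0,0,50]

```text
time_s: 15.02
eef_pos: [584.1, -51.4, 61.4]
ee_rot: [0.001, 0.737, 0.676, 0.001]
force: [-0.3, 1.1, 6.5]
grip_width: 0.628
```

```bash
python3 -c "
from rig import *
s=sense();print(s['eef_pos'],s['force'],s['wrist_torque'],s['grip_width'])"
```

```text
[584.11827578 -51.41393964  61.39890092] [-0.25032484  1.05107768  6.54409548] [0.09237987 0.01760002 0.02892023] 0.6275027340636806
```

Call:
arm_command:
  steps: [0,0,0,0.8,50,0,0,0,0.8,50,0,0,0,0.8,50,0,0,0,0,50]

```text
time_s: 15.52
eef_pos: [583.9, -51.4, 61.3]
ee_rot: [0.0, 0.662, 0.75, 0.0]
force: [-2.3, 1.1, 7.4]
grip_width: 0.623
```

Call:
arm_command:
  steps: [0,0,0,0.8,50,0,0,0,0.8,50,0,0,0,0.8,50,0,0,0,0,50]

```text
time_s: 16.02
eef_pos: [583.5, -51.1, 61.0]
ee_rot: [-0.0, 0.58, 0.815, 0.0]
force: [-2.2, 1.8, 6.2]
grip_width: 0.625
```

Call:
arm_command:
  steps: [0,0,0,0.8,50,0,0,0,0.8,50,0,0,0,0.8,50,0,0,0,0,50]

```text
time_s: 16.52
eef_pos: [583.2, -51.3, 60.0]
ee_rot: [-0.0, 0.492, 0.87, -0.0]
force: [0.5, -0.0, -0.4]
grip_width: 0.622
```

The upward force vanished, so the keyways are probably over the pins. I'll lower to test.

Call:
arm_command:
  steps: [0,0,-0.03,0,50,0,0,-0.03,0,50,0,0,0,0,50]

```text
time_s: 16.9
eef_pos: [583.4, -51.4, 57.2]
ee_rot: [-0.0, 0.492, 0.87, -0.0]
force: [-2.0, -0.4, 0.3]
grip_width: 0.627
```

```bash
python3 -c "
from rig import *
s=sense();print(s['eef_pos'],s['force'],s['wrist_torque'],s['grip_width'])"
```

```text
[583.35032538 -51.44641776  57.20017298] [-1.95263799 -0.42879781  0.31624848] [-0.02533489  0.29176377  0.01150965] 0.6270154983362469
```

Call:
arm_command:
  steps: [0,0,-0.03,0,50,0,0,-0.03,0,50,0,0,0,0,50]
  grip_force: 60

```text
time_s: 17.27
eef_pos: [583.4, -51.5, 54.7]
ee_rot: [-0.0, 0.492, 0.871, -0.0]
force: [-3.8, -0.3, 5.0]
grip_width: 0.622
```

Call:
arm_command:
  steps: [0,0,-0.03,0,50,0,0,-0.02,0,50,0,0,0,0,50]

```text
time_s: 17.65
eef_pos: [583.5, -51.5, 52.7]
ee_rot: [0.0, 0.492, 0.871, -0.0]
force: [-6.2, 1.3, 10.6]
grip_width: 0.621
```

Call:
arm_command:
  steps: [0,0,-0.02,0,50,0,0,0,0,50]

```text
time_s: 17.9
eef_pos: [583.5, -51.5, 52.7]
ee_rot: [0.0, 0.492, 0.871, -0.0]
force: [-11.9, 0.7, 19.1]
grip_width: 0.62
```

Call:
arm_command:
  steps: [0.01,0,-0.02,0,50,0,0,0,0,50]

```text
time_s: 18.15
eef_pos: [583.5, -51.5, 52.6]
ee_rot: [-0.0, 0.492, 0.871, -0.0]
force: [-17.5, 0.8, 28.7]
grip_width: 0.621
```

```bash
python3 look.py f1 cell_top,lens_cell,lock_pin
python3 - <<'E'
from h import *
s=sense();print(s['force'],s['wrist_torque'],s['grip_width'])
p=capture("side"); w=cv2.imread("pics/f1_wrist.png")
c=p["frame"][185:265,240:330]; cv2.imwrite("pics/f1.png",np.hstack([w,cv2.resize(c,(240,420*240//240),interpolation=cv2.INTER_CUBIC)]))
E
```

```text
18.15 [583.5 -51.5  52.6] [-0.   0.5  0.9 -0. ] [-0.3  0.6  1.5 -0.   1.  -0.8]
wrist cam at [550.    6.1 195. ] fwd [ 0.1 -0.2 -1. ] right [ 0.9  0.5 -0. ]
cell_top [ 565.7 -177.5   32. ] 0.83 [150.5 397.4]
cell_top [580.2 -44.5  81.8] 0.63 [277.8 282.5]
lens_cell [577.5 -47.4  85.8] 0.64 [267.8 290. ]
lens_cell [576.8 -13.1  36.4] 0.59 [304.  189.4]
lock_pin [601.8  25.1  73.2] 0.73 [420.9 156.2]
lock_pin [579.4 -47.8  87.5] 0.56 [271.5 295.4]
[-17.96085506   1.5221992   28.60041306] [ 0.21121044  2.70350812 -0.05101203] 0.6175799430280556
```

View pics/f1.png

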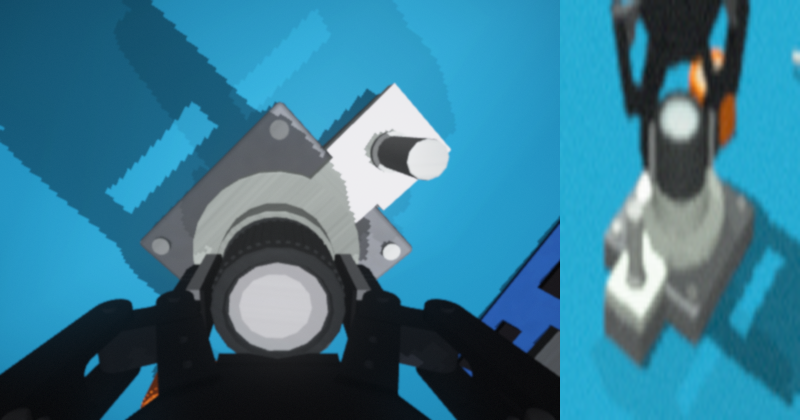

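The wrist view shows the pin's flange on the lug at (380,152) and the cell in the grip, its underside now hidden close to the seat. The tool stopped hard after 8.7 mm. I'll ease the push a little and relieve the side force.

Call:
arm_command:
  steps: [-0.02,0,0.02,0,50,0,0,0,0,50,0,0,0,0,50]

```text
time_s: 18.77
eef_pos: [583.4, -51.5, 52.7]
ee_rot: [0.001, 0.492, 0.871, 0.0]
force: [-7.6, 1.0, 15.5]
grip_width: 0.623
```

Run:
```python
from h import *
s=sense();print(s['eef_pos'],s['force'],s['wrist_torque'],s['grip_width'])
p=np.load("pics/f1_wrist.npz"); p={k:p[k] if p[k].shape else p[k].item() for k in p}
g=cv2.cvtColor(p["frame"],cv2.COLOR_BGR2GRAY)
# outer diameter of the top against height: compare 88 and 92.5
th=np.linspace(0,2*np.pi,72)
for z in (97,92.5,88):
    a=proj(p,np.c_[583.8+27*np.cos(th),-51.2+27*np.sin(th),z+0*th]); print(z,a.min(0),a.max(0))
print(g[305,195:365:2])
print(g[330:360,278])
```

```text
[583.41934147 -51.491287    52.70708716] [-7.64318355  1.03635645 15.50204406] [0.16300933 1.28864736 0.01202499] 0.6231649169582628
97 [200.39469869 251.12497902] [352.94951909 384.78918449]
92.5 [203.30834414 246.22670595] [350.15268084 375.75795363]
88 [206.01193081 241.70255534] [347.55787229 367.33984017]
[ 23  22  22  29  30  24  22  25  44  52  54  55  56  56  46  47  59 139
 173 174 174 174 193 202 202 203 203 203 204 203 205 204 205 205 205 205
 204 205 205 206 205 206 205 205 205 205 205 205 205 204 205 205 205 204
 204 205 205 204 189 175 174 174 173 174 174 171 112  56  46  52  56  55
  54  54  50  31  23  24  27  32  28  22  23  24  24]
[202 202 202 201 202 202 200 194 183 174 174 173 172 171 171 172 171 170
 169 152 114  72  55  50  49  48  49  48  41  33]
```

The cell's top measures 136 px across. Scaled the way it measured at the start, 88 mm predicts 137 px and 92.5 mm predicts 142 px, so it is home with a steady push of about 15 N. I'll hand it in.

```bash
python3 -c "
from rig import *
print(finish_job())"
```

```text
the job is handed in; nothing more can be done
None
```

The job is handed in: the swivel mount is pinned, and the lens cell is being held pressed home. It took about 19 s of the 64 s allowed, and the highest contact force I read was about 34 N.

- **Lock pin:** I took the thick pin from the rack and lowered it through the lug into the base without resistance. The flange then stopped on the lug at about 21 N, and the pictures afterwards show it seated.
- **Lens cell:** I gripped the cell on its spigot and turned it about 48° counterclockwise under a light push. There the upward force vanished, and it dropped freely.
- **Pressed home:** I then pushed it against the spring to a hard stop, 8.7 mm below where it started (9 mm nominal). The arm still holds it there with about 15 N down. The size of the cell's top in the wrist picture also fits the home height of 88 mm.

**Checks that were less clean:**
- A side force of about 8 N remained at the end. It was 18 N before I eased the push.
- The gripper read 13.7 mm on the 16 mm pin grip, which I put down to the reading, since the slim pin would have read about 9 mm.
- I did not measure the swivel angle; I relied on the pin being seated.
- I did not picture the slim pin and rack again after carrying the lock pin away, though the arm did not go near them after that.

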